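# Fit a battery hold-down plate on a model car

## Robot

A 6-joint arm with a two-finger parallel gripper is mounted at the origin on the work surface. World frame = base frame: x ahead of the robot, y to its left, z up, the work surface at z = 0. Lengths are in m, angles in rad, forces in N, time in s.
With the tool pointing down it reaches from about 0.325 to 1 m from the base axis. Payload 5.1 kg.
Tool frame: the origin (TCP) lies midway between the tips of the shut fingers; the grasp point (between the pads) lies 19 mm behind it (env.hold_point_z is the distance from the TCP to the grasp point, in m); z points along the fingers, y is the direction in which the jaws open and shut (so a half turn about z gives the same grasp; the last joint's range is limited). The gripper opens to 85 mm and grips with 20 to 120 N. Pads are 22 mm wide; open, the fingers measure 114 mm over their backs; the gripper's body (76 mm by 85 mm) begins 54 mm behind the grasp point. The pads swing forward as they close: fully open they stand 13 mm farther back than shut.
Start: joints at [-1.231, 0.124, 1.65, -0, 1.367, -0.083], TCP at [0.267, -0.593, 0.231] pointing down, gripper open.
Joint ranges: [-2.61, 2.61], [-1.02, 2.33], [0.03, 2.71], [-1.35, 4.49], [0.32, 2.68], [-2.91, 2.91]. Speed limits (rad/s): [2.57, 2.57, 3.14, 3.14, 3.14, 3.14].

## Interface

Orientations are given as a 3x3 rotation matrix whose columns are the frame's x, y, z axes.
In Python, from plant import env, optics, job gives the robot as it stands.
- The arm moves only by the tool apply_moves, never from a script. Its argument "motion" is a list of rows, each an object with "fingers": the gripper command: -1 is fully open, 1 is shut, values between are in proportion; "offset": the shift along the world's x, y, z in cm, a list of three; "rotation": the turn, a rotation vector about the world's x, y, z in rad, a list of three. In form: [{"fingers": fingers, "offset": [dx, dy, dz], "rotation": [rx, ry, rz]}, ...]. A call has 1 to 10 rows; each row is the pose to reach, as a shift and turn from the pose measured when the call began; what a row does not reach only later rows make up. A row lasts 1/8 s, in which the tool goes at most 62.5 mm and 10.7 degrees, less where a joint would pass 70% of its speed; a pose out of reach is approached as far as the arm can. A call with a gripper value outside its range is refused whole. The fingers move at their own pace and stop on an object; "squeeze" is the grip in N (left out, the last holds). Time passes only in rows, so rows that repeat a pose let the fingers close. It gives the time, the measured TCP pose, the force and the opening at its end, in the units of the state.
- env.get_state(): the state, without advancing time (a new reading comes with each control period).
- optics.camera(name): name is "side" or "top" or "wrist"; returns (picture, depth): 384x512x3 uint8, blue, green, red; 384x512 float32, m along the optical axis (not along the pixel's ray), 0 where there is no reading.
- optics.camera_model(name): a dict with "vfov" (degrees; the focal length in pixels is half the picture's height over the tangent of half this angle, whatever the lens; pixels are square), "cx", "cy" (the principal point, pixels), "dist_coeffs" ([k1, k2, p1, p2, k3] as OpenCV has them; the pictures are not rectified), "rvec" (rotation vector, rad) and "tvec" (3), from world to camera coordinates, as OpenCV has them. Camera axes: x right, y down, z forward; pixel columns grow to the right and rows downward; lengths in m; the calibration is good to about 2 mm. A picture is of the moment at which its call begins: read the wrist's pose just before it. camera_model takes no time and is no camera call; for the wrist camera it gives the pose at the moment of the call.
- job.sign_off(): hands the job in, once; it reports no verdict.
The state is a dict: "clock": time; "joint_positions": joint angles; "joint_vel": joint speeds; "effort": joint torques, N m; "ee_pos": TCP position; "eef_rot": TCP orientation; "ft_force": force on the tool from outside, world axes, zero at the start; "moment": the same for the moment, N m; "gripper_width": opening from 0.0 (shut) to 1.0 (fully open).
Only numpy, scipy, OpenCV 4.12 (cv2) and the standard library are available. Lean on these libraries where they do the work, as an engineer would, in place of code of your own. Each camera call takes 0.05 s, during which the arm holds its last target.

## Task

Pick up the aluminium hold-down plate and fit it across the battery of the model car: its long slot over the tall post and its round hole over the short post. The short post has been locked somewhere along its adjusting slot, so rest the plate lightly on it and slide it along without pressing hard until the hole drops over it, then leave the plate lying flush on the collars of both posts, let go, and leave the other things on the bench alone.

Things in the scene. Friction and masses are not known exactly. Their poses are not given: they have to be found in the camera images.
- car: Model car fixed on a grey stand, wheels off the bench, 190 mm wide, 350 mm long. Origin on the bench under its middle, z up, x across the car from the tall to the short post, y along it. A steel post stands at either side of the grey battery (top at 89 mm): a collar 16 mm across, its top 91 mm above the bench, then a pin 8 mm thick. Wheel tops are at 96 mm, end towers (y = +-116 mm) at 114 mm.
- tall_post (a point): Point on the axis of the tall post at the top of its collar, 45 mm from the car's centre on the -x side, 91 mm above the bench. Its pin, 8 mm in diameter with a slightly tapered tip, rises 24 mm above this point. Fixed to the car. Axes as the car's.
- adjust_slot_end (a point): Inner end of the short post's adjusting slot, given at collar-top height (91 mm), 29 mm from the car's centre on the +x side. The axis of the short post is locked anywhere from 4 to 28 mm further out (+x of the car) than this point, exactly on the car's x line; its pose is not measured. Its pin, 8 mm thick with a 1 mm chamfer, rises 10 mm above its collar. Axes as the car's.
- plate_mid (a point): Centre of the loose aluminium plate (90 g or so), 17.5 mm above its underside. The plate is 144 x 34 x 5 mm, lying flat, with an upright rib to grip on its middle: 40 mm long along x, 12 mm thick along y, from the plate's top up to 35 mm above the plate's underside. x points along the plate from the slot to the hole, z up.
- plate_hole (a point): Centre of the round hole, 10.5 mm in diameter, at the plate's underside, 45 mm from the plate's middle along +x. Axes as the plate's.
- plate_slot (a point): Centre of the closed long slot, at the plate's underside, 45 mm from the plate's middle along -x; the slot is 38 mm long along x and 11 mm wide along y, so the plate can move 15 mm either way along the tall post. Axes as the plate's.
- wheel: Bystander: loose spare wheel lying flat, 62 mm in diameter, 26 mm high, origin at the centre of its underside.
- driver: Bystander: loose screwdriver, 170 mm long, lying along its x, origin on the bench under it.
- jar: Bystander: small closed jar, 44 mm in diameter, 45 mm high, origin at the centre of its underside.
There are look-alikes about, which are no part of the job. Of the things shaped like the part that bears plate_mid, the aluminium one is meant.

How it is judged:
By the outcome, as a careful person would: the job done as asked, in the order asked, and still so for the second after the job is handed in, with the robot touching nothing.
It also fails if it takes over 58 s, if anything falls off the work surface, if the arm or the gripper's body presses on something with over 40 N, if the wrist force passes 120 N, or if a joint passes its speed limit or range.

## Working session

There is one attempt and no reset: what is moved stays moved. The work goes in short steps, Python scripts to look and compute and a tool call to move; the robot and the scene stay as the last step left them, time stands still between calls to the robot, and variables do not carry over. Pictures are saved under pics/ and viewed, and the job is handed in when it is done.

Besides the shell and the picture viewer there is one more tool, called after "Call:" by a JSON object that holds its "api" and its "payload", one argument or row to a line. apply_moves: Moves the arm, as the interface text tells. Its arguments: {"type":"object","properties":{"motion":{"type":"array"},"squeeze":{"type":"number"}},"required":["motion"]}

```bash
mkdir -p pics; ls; cat > h.py <<'E'
import numpy as np, cv2
from plant import env, optics, job
def K(m):
    f=192/np.tan(np.radians(m['vfov'])/2)
    return np.array([[f,0,m['cx']],[0,f,m['cy']],[0,0,1.]])
def grab(n):
    m=optics.camera_model(n); p,d=optics.camera(n); return m,p,d
def cloud(m,d):
    k=K(m); v,u=np.mgrid[0:384,0:512]
    pt=cv2.undistortPoints(np.stack([u,v],-1).reshape(-1,1,2).astype(float),k,np.array(m['dist_coeffs'],float)).reshape(384,512,2)
    c=np.dstack([pt*d[...,None],d]); R=cv2.Rodrigues(np.array(m['rvec'],float))[0]
    w=(c-np.array(m['tvec']).reshape(3))@R
    w[d<=0]=np.nan
    return w
def atz(m,uv,z):
    uv=np.array(uv,float).reshape(-1,1,2)
    p=cv2.undistortPoints(uv,K(m),np.array(m['dist_coeffs'],float)).reshape(-1,2)
    R=cv2.Rodrigues(np.array(m['rvec'],float))[0]; t=np.array(m['tvec']).reshape(3)
    o=-R.T@t; r=np.c_[p,np.ones(len(p))]@R
    return o+r*((z-o[2])/r[:,2])[:,None]
E
python3 - <<'E'
from h import *
import pickle
S={}
for n in ['top','side','wrist']:
    S[n]=grab(n); cv2.imwrite(f'pics/{n}0.png',S[n][1])
    print(n,{k:np.round(v,3).tolist() for k,v in S[n][0].items()})
pickle.dump(S,open('s0.pkl','wb'))
s=env.get_state(); print({k:np.round(v,3).tolist() for k,v in s.items()}, env.hold_point_z)
E
```

```text
pics
top {'vfov': 50.503, 'cx': 256.414, 'cy': 189.261, 'dist_coeffs': [0.018, 0.0, 0.0, 0.0, 0.0], 'rvec': [2.147, -2.21, 0.121], 'tvec': [0.165, 0.483, 1.19]}
side {'vfov': 47.264, 'cx': 258.455, 'cy': 192.04, 'dist_coeffs': [-0.059, 0.0, 0.0, 0.0, 0.0], 'rvec': [0.147, -2.778, 1.374], 'tvec': [0.508, 0.007, 1.18]}
wrist {'vfov': 70.089, 'cx': 255.001, 'cy': 195.084, 'dist_coeffs': [-0.044, 0.0, 0.0, 0.0, 0.0], 'rvec': [-2.426, 1.57, 0.23], 'tvec': [-0.65, -0.036, 0.379]}
{'clock': 0.15, 'joint_positions': [-1.231, 0.124, 1.651, 0.0, 1.367, -0.083], 'joint_vel': [0.0, -0.002, -0.006, -0.0, -0.0, -0.0], 'effort': [0.001, -42.423, -36.601, -0.0, 0.005, -0.0], 'ee_pos': [0.267, -0.592, 0.23], 'eef_rot': [[0.912, 0.41, -0.001], [0.41, -0.912, 0.002], [0.0, -0.002, -1.0]], 'ft_force': [0.201, -1.136, 0.35], 'moment': [-0.04, 0.033, -0.003], 'gripper_width': 1.001} 0.0187
```

View pics/top0.png

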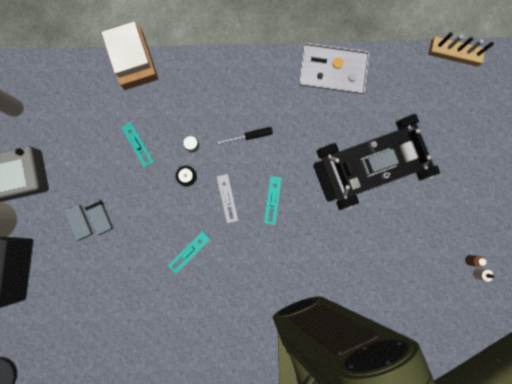

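View pics/side0.png

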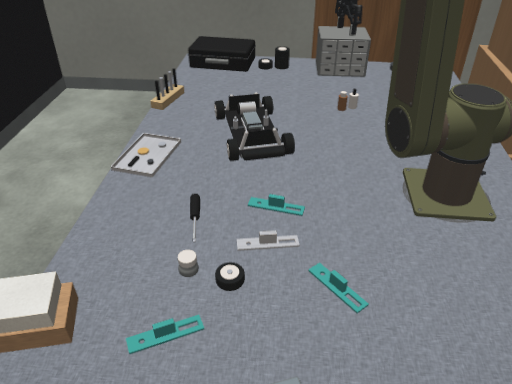

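View pics/wrist0.png

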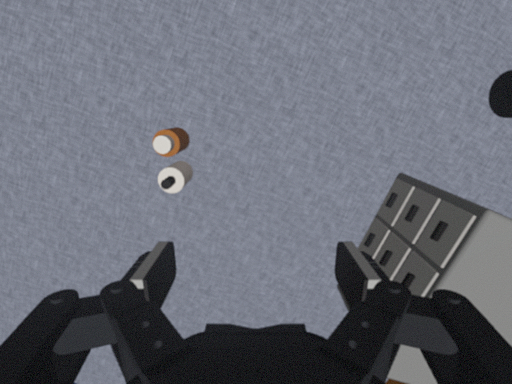

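The candidates in the top view are three teal plates at (138,144), (273,200) and (189,252), and one bare-metal grey plate at (228,198). The grey one fits "aluminium". I'll check this in enlarged crops.

```bash
python3 - <<'E'
from h import *
import pickle
S=pickle.load(open('s0.pkl','rb'))
t=S['top'][1]; s=S['side'][1]
a=cv2.resize(t[165:230,200:300],(400,260),interpolation=cv2.INTER_CUBIC)
b=cv2.resize(s[190:260,220:320],(400,280),interpolation=cv2.INTER_CUBIC)
c=cv2.resize(t[105:215,305:445],(400,314),interpolation=cv2.INTER_CUBIC)
d=cv2.resize(s[85:165,205:305],(400,320),interpolation=cv2.INTER_CUBIC)
o=np.zeros((600,800,3),np.uint8)
o[:260,:400]=a;o[:280,400:]=b;o[280:594,:400]=c;o[280:600,400:]=d
cv2.imwrite('pics/crop0.png',o)
w=cloud(*S['top'][::2])
hs=w[...,2]; 
print('bench z',np.nanmedian(hs[210:300,230:270]))
# plate mask
P=t.astype(int)
for (r0,r1,c0,c1) in [(165,230,210,248)]:
    sub=w[r0:r1,c0:c1]; z=sub[...,2]; col=t[r0:r1,c0:c1]
    print(np.round(np.nanpercentile(z,[5,50,95,99.5]),4))
    m=(col.min(2)>130)
    pts=sub[m]; print(m.sum(), np.nanmean(pts,0))
    (cx,cy),sz,ang=cv2.minAreaRect((pts[:,:2]*1000).astype(np.float32)); print(cx,cy,sz,ang)
    rb=sub[z>0.022]; print('rib',len(rb),rb.mean(0),cv2.minAreaRect((rb[:,:2]*1000).astype(np.float32)))
E
```

```text
bench z 0.00036088911541185
[-0.0035  0.0008  0.0074  0.0367]
653 [0.46587769 0.24045714 0.00659741]
459.61968994140625 240.0545654296875 (142.83645629882812, 82.21998596191406) 28.765840530395508
rib 58 [0.4642422  0.23952992 0.03477209] ((464.533447265625, 239.8903350830078), (39.31327819824219, 11.95172119140625), 10.576637268066406)
```

View pics/crop0.png

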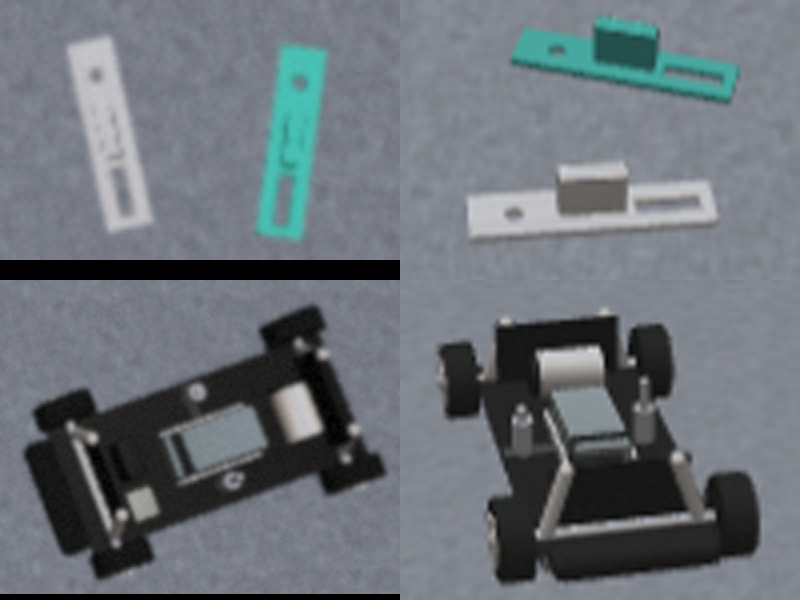

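The crop confirms it: the bare grey plate at (228,198) is the aluminium one, with its hole at the far (upper) end and its slot at the lower end. On the car the tall post is at top pixel ≈(387,175), on the robot's side, and the short one at ≈(374,144).

```bash
python3 - <<'E'
from h import *
import pickle
S=pickle.load(open('s0.pkl','rb'))
m=S['top'][0]
sc=.35
print('tall,short at z .1',np.round(atz(m,[[386.5,175.2],[374,144.3]],.1),4))
print('hole slot', np.round(atz(m,[[200+95/4,165+74/4],[200+123/4,165+190/4]],.005),4))
print('plate corners',np.round(atz(m,[[200+67/4,165+46/4],[200+110/4,165+37/4],[200+153/4,165+222/4],[200+110/4,165+232/4]],.005),4))
w=cloud(*S['top'][::2])
for n,(r,c) in {'tall':(175,386),'short':(144,374)}.items():
    q=w[r-3:r+4,c-3:c+4]; print(n,np.round(q[...,2]*1000).tolist())
sub=w[130:190,360:405]
E
python3 - <<'E'
import sys; sys.path.insert(0,'.')
from h import *
m=optics.camera_model('wrist'); s=env.get_state()
R=cv2.Rodrigues(m['rvec'])[0]; o=-R.T@np.array(m['tvec']).reshape(3)
T=np.array(s['eef_rot']); print('cam in tool',T.T@(o-s['ee_pos']), T.T@R.T)
E
```

```text
tall,short at z .1 [[ 0.5093 -0.2137  0.1   ]
 [ 0.5981 -0.1836  0.1   ]]
hole slot [[0.5095 0.2486 0.005 ]
 [0.4213 0.2295 0.005 ]]
plate corners [[0.5313 0.2693 0.005 ]
 [0.5373 0.2366 0.005 ]
 [0.3967 0.2076 0.005 ]
 [0.3902 0.24   0.005 ]]
tall [[65.0, 62.0, 66.0, 64.0, 63.0, 66.0, 62.0], [62.0, 92.0, 92.0, 87.0, 104.0, 112.0, 115.0], [87.0, 92.0, 92.0, 104.0, 112.0, 113.0, 116.0], [85.0, 94.0, 95.0, 102.0, 109.0, 110.0, 113.0], [88.0, 92.0, 93.0, 91.0, 96.0, 89.0, 64.0], [88.0, 87.0, 91.0, 90.0, 88.0, 63.0, 59.0], [77.0, 82.0, 91.0, 64.0, 64.0, 65.0, 63.0]]
short [[68.0, 68.0, 63.0, 66.0, 64.0, 63.0, 63.0], [64.0, 91.0, 91.0, nan, 92.0, 63.0, 63.0], [93.0, 88.0, 101.0, 102.0, 102.0, nan, 65.0], [92.0, 88.0, 99.0, 100.0, 101.0, 92.0, 62.0], [92.0, 89.0, 92.0, 97.0, 90.0, 91.0, 61.0], [86.0, 89.0, 89.0, 90.0, 94.0, 62.0, 63.0], [81.0, 85.0, 87.0, 84.0, 64.0, 66.0, 66.0]]
cam in tool [ 0.0729753   0.00088033 -0.14279508] [[-4.21014666e-04 -9.58272890e-01 -2.85854668e-01]
 [ 9.99999216e-01 -7.40511889e-04  1.00959741e-03]
 [-1.17914860e-03 -2.85854019e-01  9.58272450e-01]]
```

Call:
{"api": "apply_moves", "payload": {
  "motion": [
    {"fingers": -1, "offset": [3.2, 4.8, 1], "rotation": [0, 0, 0]},
    {"fingers": -1, "offset": [6.4, 9.6, 1], "rotation": [0, 0, 0]},
    {"fingers": -1, "offset": [9.6, 14.4, 1], "rotation": [0, 0, -0.03]},
    {"fingers": -1, "offset": [12.8, 19.2, 1], "rotation": [0, 0, -0.06]},
    {"fingers": -1, "offset": [16, 24, 1], "rotation": [0, 0, -0.1]},
    {"fingers": -1, "offset": [19.2, 28.8, 1], "rotation": [0, 0, -0.1]},
    {"fingers": -1, "offset": [22.4, 33.5, 1], "rotation": [0, 0, -0.1]},
    {"fingers": -1, "offset": [25.5, 38.2, 1], "rotation": [0, 0, -0.1]},
    {"fingers": -1, "offset": [25.5, 38.2, 1], "rotation": [0, 0, -0.1]},
    {"fingers": -1, "offset": [25.5, 38.2, 1], "rotation": [0, 0, -0.1]}
  ]
}}

```text
clock: 1.4
ee_pos: [0.5213, -0.2103, 0.24]
eef_rot: [[0.948, 0.318, -0.001], [0.318, -0.948, 0.001], [-0.001, -0.002, -1.0]]
ft_force: [-0.2, -0.1, 0.4]
gripper_width: 1.0
```

```bash
python3 - <<'E'
from h import *
import pickle
s=env.get_state();g=grab('wrist'); cv2.imwrite('pics/w1.png',g[1]); pickle.dump((s,g),open('w1.pkl','wb'))
print(s['clock'],s['ee_pos'],s['eef_rot'])
E
```

```text
1.4 [ 0.52127186 -0.21030392  0.23997476] [[ 9.48150452e-01  3.17819699e-01 -1.16604418e-03]
 [ 3.17821207e-01 -9.48149501e-01  1.48470883e-03]
 [-6.33714495e-04 -1.77832092e-03 -9.99998218e-01]]
```

View pics/w1.png

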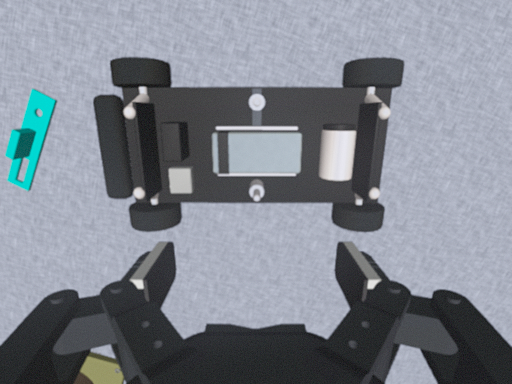

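The wrist view shows the car squarely, with the short post at about (257,102) and the tall post at about (257,189). I'll measure both precisely.

```bash
python3 - <<'E'
from h import *
import pickle
s,g=pickle.load(open('w1.pkl','rb')); p=g[1]
a=cv2.resize(p[80:120,237:277],(390,390),interpolation=cv2.INTER_CUBIC)
b=cv2.resize(p[170:210,237:277],(390,390),interpolation=cv2.INTER_CUBIC)
cv2.imwrite('pics/posts1.png',np.hstack([a,b]))
w=cloud(g[0],g[2])
for n,(r,c) in {'short':(102,257),'tall':(189,257)}.items():
    q=w[r-20:r+20,c-20:c+20].reshape(-1,3); z=q[:,2]
    col=q[(z>.086)&(z<.0945)]; pin=q[z>.097]
    for nm,x in (('col',col),('pin',pin)):
        e,rad=cv2.minEnclosingCircle((x[:,:2]*1000).astype(np.float32)); print(n,nm,len(x),x.mean(0).round(4),np.round(e,1),round(rad,1),x[:,2].max().round(4))
E
```

```text
short col 143 [ 0.6023 -0.1857  0.0912] [ 602.3 -186.1] 7.9 0.0933
short pin 45 [ 0.6023 -0.1858  0.1011] [ 602.3 -185.7] 3.6 0.1027
tall col 309 [ 0.5273 -0.211   0.0897] [ 527.9 -210.8] 23.1 0.0941
tall pin 73 [ 0.5139 -0.2159  0.1107] [ 512.4 -216.2] 4.1 0.1164
```

View pics/posts1.png

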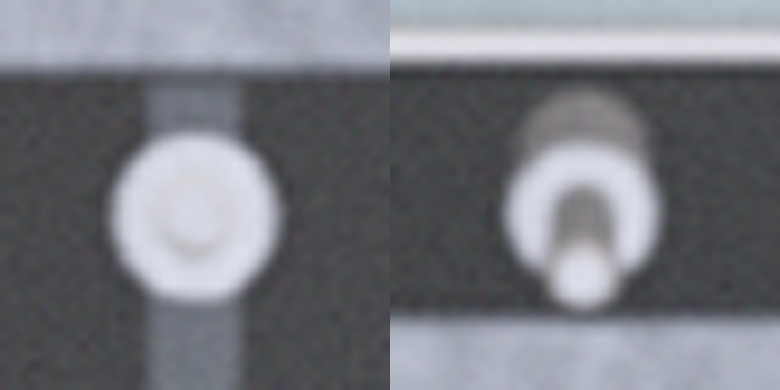

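```bash
python3 - <<'E'
from h import *
import pickle
s,g=pickle.load(open('w1.pkl','rb'))
f=lambda x,y,r0: (237+x/9.75-.45, r0+y/9.75-.45)
a=[atz(g[0],[f(193,278,170)],.115)[0],atz(g[0],[f(193,212,170)],.091)[0],atz(g[0],[f(195,217,80)],.091)[0],atz(g[0],[f(195,214,80)],.101)[0]]
print(np.round(a,4))
T=(a[0]+a[1])/2;S=(a[2]+a[3])/2; d=(S-T)[:2]; print(np.linalg.norm(d),np.degrees(np.arctan2(d[1],d[0])))
E
```

```text
[[ 0.5125 -0.2157  0.115 ]
 [ 0.5129 -0.2157  0.091 ]
 [ 0.6024 -0.1858  0.091 ]
 [ 0.6023 -0.1858  0.101 ]]
0.0944909133964801 18.442195469552125
```

Call:
{"api": "apply_moves", "payload": {
  "motion": [
    {"fingers": -1, "offset": [-1.2, 6, 0], "rotation": [0, 0, -0.02]},
    {"fingers": -1, "offset": [-2.4, 12, 0], "rotation": [0, 0, -0.04]},
    {"fingers": -1, "offset": [-3.6, 18, 0], "rotation": [0, 0, -0.06]},
    {"fingers": -1, "offset": [-4.8, 24, 0], "rotation": [0, 0, -0.08]},
    {"fingers": -1, "offset": [-6, 30, 0], "rotation": [0, 0, -0.1]},
    {"fingers": -1, "offset": [-7.2, 36, -1], "rotation": [0, 0, -0.12]},
    {"fingers": -1, "offset": [-8.4, 41, -2], "rotation": [0, 0, -0.12]},
    {"fingers": -1, "offset": [-8.7, 44.4, -2], "rotation": [0, 0, -0.12]},
    {"fingers": -1, "offset": [-8.7, 44.4, -2], "rotation": [0, 0, -0.12]},
    {"fingers": -1, "offset": [-8.7, 44.4, -2], "rotation": [0, 0, -0.12]}
  ]
}}

```text
clock: 2.7
ee_pos: [0.4345, 0.2318, 0.22]
eef_rot: [[0.98, 0.199, -0.001], [0.199, -0.98, 0.001], [-0.001, -0.001, -1.0]]
ft_force: [-0.5, -0.1, -0.4]
gripper_width: 0.999
```

```bash
python3 - <<'E'
from h import *
import pickle
s=env.get_state();g=grab('wrist'); cv2.imwrite('pics/w2.png',g[1]); pickle.dump((s,g),open('w2.pkl','wb'))
print(s['clock'],s['ee_pos'],s['eef_rot'])
w=cloud(g[0],g[2])
t=g[1].astype(int)
z=w[...,2]; rb=w[(z>.031)&(z<.038)&(np.abs(w[...,0]-.464)<.05)&(np.abs(w[...,1]-.24)<.05)]
print('rib',len(rb),rb.mean(0),cv2.minAreaRect((rb[:,:2]*1000).astype(np.float32)))
E
```

```text
2.7 [0.43449534 0.23184287 0.22002283] [[ 9.79960574e-01  1.99189999e-01 -7.85526106e-04]
 [ 1.99190776e-01 -9.79960136e-01  1.08044027e-03]
 [-5.54571372e-04 -1.21525843e-03 -9.99999108e-01]]
rib 304 [0.46672341 0.23987391 0.03514488] ((466.4078369140625, 239.8561248779297), (39.38117980957031, 9.706899642944336), 11.4745454788208)
```

View pics/w2.png

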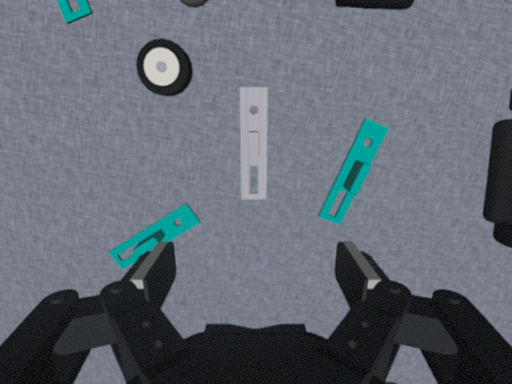

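Call:
{"api": "apply_moves", "payload": {
  "motion": [
    {"fingers": -0.5, "offset": [1.6, 0.4, -5.5], "rotation": [0, 0, 0]},
    {"fingers": -0.5, "offset": [3.2, 0.8, -11], "rotation": [0, 0, 0]},
    {"fingers": -0.5, "offset": [3.2, 0.8, -16], "rotation": [0, 0, 0]},
    {"fingers": -0.5, "offset": [3.2, 0.8, -19.5], "rotation": [0, 0, 0]},
    {"fingers": -0.5, "offset": [3.2, 0.8, -21.1], "rotation": [0, 0, 0]},
    {"fingers": -0.5, "offset": [3.2, 0.8, -21.1], "rotation": [0, 0, 0]}
  ],
  "squeeze": 40
}}

```text
clock: 3.5
ee_pos: [0.4665, 0.2387, 0.0086]
eef_rot: [[0.98, 0.197, -0.002], [0.197, -0.98, 0.001], [-0.002, -0.001, -1.0]]
ft_force: [-0.5, -0.5, 0.9]
gripper_width: 0.751
```

Call:
{"api": "apply_moves", "payload": {
  "motion": [
    {"fingers": 0.4, "offset": [0, 0.1, 0], "rotation": [0, 0, 0]},
    {"fingers": 0.4, "offset": [0, 0.1, 0], "rotation": [0, 0, 0]},
    {"fingers": 1, "offset": [0, 0.1, 0], "rotation": [0, 0, 0]},
    {"fingers": 1, "offset": [0, 0.1, 0], "rotation": [0, 0, 0]},
    {"fingers": 1, "offset": [0, 0.1, 0], "rotation": [0, 0, 0]},
    {"fingers": 1, "offset": [0, 0.1, 0], "rotation": [0, 0, 0]}
  ],
  "squeeze": 40
}}

```text
clock: 4.25
ee_pos: [0.4675, 0.2402, 0.01]
eef_rot: [[0.98, 0.198, -0.0], [0.198, -0.98, 0.001], [0.0, -0.001, -1.0]]
ft_force: [-1.1, -0.5, 5.7]
gripper_width: 0.133
```

```bash
python3 - <<'E'
from h import *
import pickle
s=env.get_state();g=grab('wrist'); cv2.imwrite('pics/w3.png',g[1]); pickle.dump((s,g),open('w3.pkl','wb'))
print(s['clock'],s['ee_pos'],s['ft_force'],s['gripper_width'])
E
```

```text
4.25 [0.46746861 0.2402148  0.01000171] [-1.07423722 -0.49303683  5.65030744] 0.1330794614867525
```

View pics/w3.png

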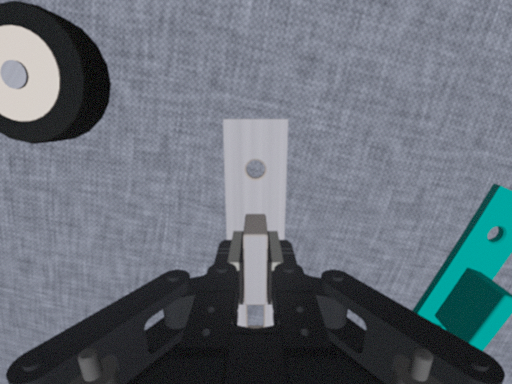

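```bash
python3 - <<'E'
from h import *
import pickle
s,g=pickle.load(open('w3.pkl','rb'))
p=cv2.resize(g[1][105:255,206:306],(533,800)[::1],interpolation=cv2.INTER_CUBIC)[:600]
cv2.imwrite('pics/w3c.png',p)
gr=cv2.cvtColor(g[1],cv2.COLOR_BGR2GRAY)
sub=gr[155:185,240:272]; m=(sub<140).astype(np.uint8)
n,l,st,c=cv2.connectedComponentsWithStats(m); print(st[:, :5],c+[240,155])
R=np.array(s['eef_rot']); w=cloud(g[0],g[2])
def tool(x): return (np.array(x)-s['ee_pos'])@R
print('plate top z',np.nanmedian(w[190:210,240:270,2]))
for z in (.005,):
  print('hole',tool(atz(g[0],[(256,168.7)],z))*1000)
  print('end corners',tool(atz(g[0],[(223,119),(288.5,119)],z))*1000)
E
```

```text
[[  0   0  32  30 745]
 [  6   6  19  18 214]
 [ 17  11   1   1   1]] [[255.75033557 169.44563758]
 [254.62149533 169.70560748]
 [257.         166.        ]]
plate top z 0.005250150583656552
hole [[44.23211787  1.55998073  5.00973974]]
end corners [[ 70.61871856 -15.6894389    5.03927242]
 [ 70.60495861  18.5215547    4.9926982 ]]
```

View pics/w3c.png

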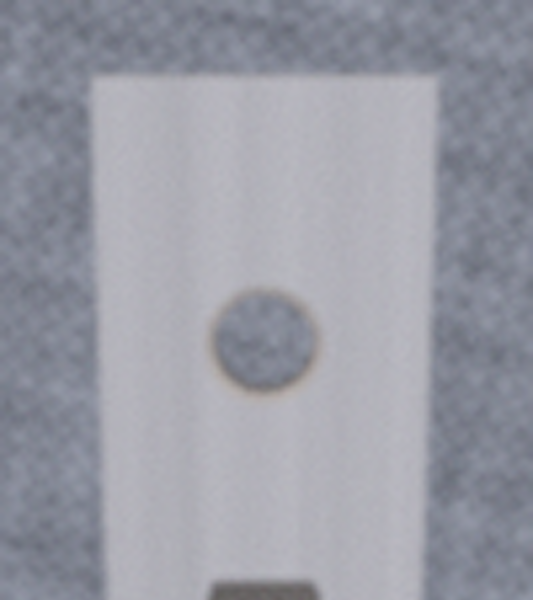

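Call:
{"api": "apply_moves", "payload": {
  "motion": [
    {"fingers": 1, "offset": [0, 0, 2], "rotation": [0, 0, 0]},
    {"fingers": 1, "offset": [0, 0, 7], "rotation": [0, 0, 0]},
    {"fingers": 1, "offset": [0, 0, 13], "rotation": [0, 0, 0]},
    {"fingers": 1, "offset": [0, 0, 18], "rotation": [0, 0, 0]},
    {"fingers": 1, "offset": [1, -5, 19], "rotation": [0, 0, 0.02]},
    {"fingers": 1, "offset": [2, -10, 19], "rotation": [0, 0, 0.04]},
    {"fingers": 1, "offset": [3, -15, 19], "rotation": [0, 0, 0.06]},
    {"fingers": 1, "offset": [4, -20, 19], "rotation": [0, 0, 0.08]},
    {"fingers": 1, "offset": [5, -25, 19], "rotation": [0, 0, 0.1]},
    {"fingers": 1, "offset": [6, -30, 19], "rotation": [0, 0, 0.1225]}
  ]
}}

```text
clock: 5.55
ee_pos: [0.5271, -0.0613, 0.1995]
eef_rot: [[0.949, 0.317, -0.001], [0.317, -0.949, 0.002], [-0.0, -0.002, -1.0]]
ft_force: [1.2, -0.1, -0.6]
gripper_width: 0.133
```

Call:
{"api": "apply_moves", "payload": {
  "motion": [
    {"fingers": 1, "offset": [0.9, -4.7, 0], "rotation": [0, 0, 0]},
    {"fingers": 1, "offset": [1.8, -9.4, 0], "rotation": [0, 0, 0]},
    {"fingers": 1, "offset": [2.6, -14, 0], "rotation": [0, 0, 0]},
    {"fingers": 1, "offset": [2.6, -14, -3], "rotation": [0, 0, 0]},
    {"fingers": 1, "offset": [2.6, -14, -5.2], "rotation": [0, 0, 0]},
    {"fingers": 1, "offset": [2.6, -14, -5.2], "rotation": [0, 0, 0]}
  ]
}}

```text
clock: 6.3
ee_pos: [0.5512, -0.2005, 0.1443]
eef_rot: [[0.949, 0.316, -0.006], [0.316, -0.949, 0.004], [-0.005, -0.006, -1.0]]
ft_force: [-0.4, 0.2, -0.5]
gripper_width: 0.129
```

```bash
python3 - <<'E'
from h import *
import pickle
s=env.get_state();g=grab('wrist'); cv2.imwrite('pics/w4.png',g[1]); pickle.dump((s,g),open('w4.pkl','wb'))
print(s['clock'],s['ee_pos'],s['ft_force'],s['gripper_width'],s['eef_rot'])
q=grab('side'); cv2.imwrite('pics/s4.png',cv2.resize(q[1][60:180,180:340],(800,600),interpolation=cv2.INTER_CUBIC))
E
```

```text
6.3 [ 0.55118877 -0.20047313  0.14433869] [-0.4432017   0.22849031 -0.45690445] 0.12868413516525223 [[ 0.94863211  0.31631719 -0.00636756]
 [ 0.31634655 -0.94863405  0.00427846]
 [-0.00468713 -0.00607304 -0.99997057]]
```

View pics/w4.png

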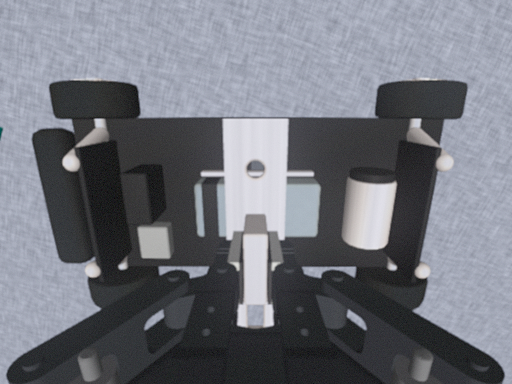

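View pics/s4.png

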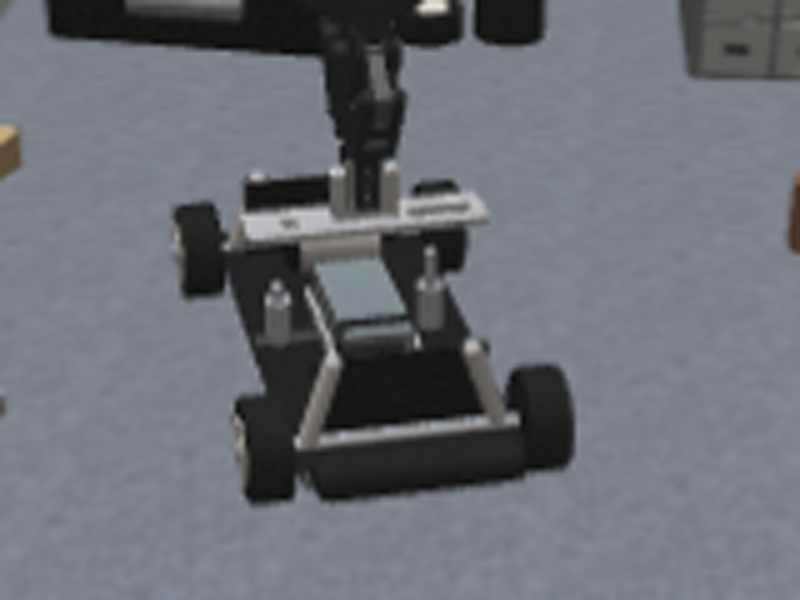

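Call:
{"api": "apply_moves", "payload": {
  "motion": [
    {"fingers": 1, "offset": [0.2, 0, 0], "rotation": [0, 0, 0]},
    {"fingers": 1, "offset": [0.2, 0, -0.7], "rotation": [0, 0, 0]},
    {"fingers": 1, "offset": [0.2, 0, -1.4], "rotation": [0, 0, 0]},
    {"fingers": 1, "offset": [0.2, 0, -1.4], "rotation": [0, 0, 0]},
    {"fingers": 1, "offset": [0.2, 0, -1.4], "rotation": [0, 0, 0]}
  ]
}}

```text
clock: 7.02
ee_pos: [0.5551, -0.2011, 0.1335]
eef_rot: [[0.949, 0.317, -0.001], [0.317, -0.949, 0.002], [-0.001, -0.002, -1.0]]
ft_force: [-0.4, -0.0, -1.9]
gripper_width: 0.131
```

```bash
python3 - <<'E'
from h import *
s=env.get_state();print(s['clock'],s['ee_pos'],s['ft_force'],s['eef_rot'])
q=grab('side'); cv2.imwrite('pics/s5.png',cv2.resize(q[1][85:165,210:310],(750,600),interpolation=cv2.INTER_CUBIC))
E
```

```text
7.025 [ 0.55509551 -0.20111638  0.13349716] [-0.4001957  -0.01996028 -1.85201233] [[ 9.48520920e-01  3.16712133e-01 -1.22054917e-03]
 [ 3.16713941e-01 -9.48519388e-01  1.80263144e-03]
 [-5.86799304e-04 -2.09639857e-03 -9.99997630e-01]]
```

View pics/s5.png

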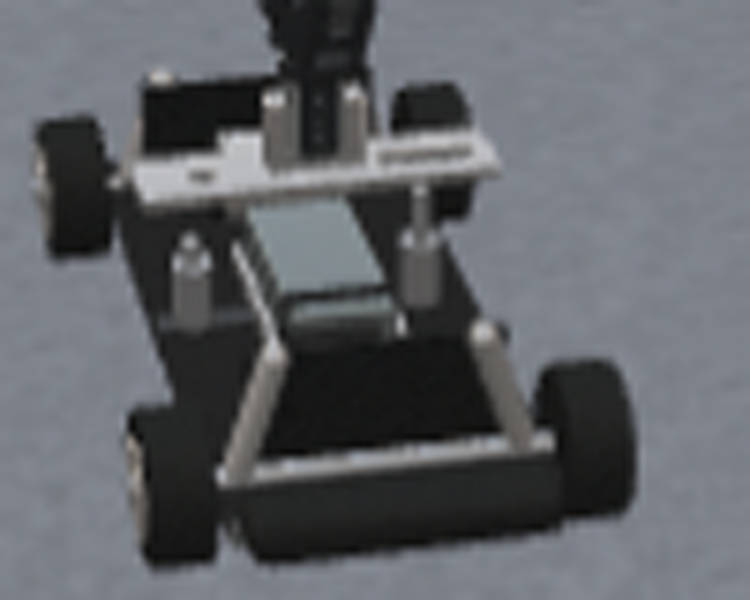

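Call:
{"api": "apply_moves", "payload": {
  "motion": [
    {"fingers": 1, "offset": [-0.2, 0, 0], "rotation": [0, 0, 0]},
    {"fingers": 1, "offset": [-0.2, 0, -0.5], "rotation": [0, 0, 0]},
    {"fingers": 1, "offset": [-0.2, 0, -1.0], "rotation": [0, 0, 0]},
    {"fingers": 1, "offset": [-0.2, 0, -1.0], "rotation": [0, 0, 0]},
    {"fingers": 1, "offset": [-0.2, 0, -1.3], "rotation": [0, 0, 0]},
    {"fingers": 1, "offset": [-0.2, 0, -1.3], "rotation": [0, 0, 0]}
  ]
}}

```text
clock: 7.82
ee_pos: [0.5531, -0.2011, 0.1204]
eef_rot: [[0.949, 0.317, -0.001], [0.317, -0.949, 0.002], [-0.001, -0.002, -1.0]]
ft_force: [0.6, -0.3, -1.2]
gripper_width: 0.131
```

```bash
python3 - <<'E'
from h import *
s=env.get_state();print(s['clock'],s['ee_pos'],s['ft_force'],s['moment'])
q=grab('side'); cv2.imwrite('pics/s6.png',cv2.resize(q[1][85:165,210:310],(750,600),interpolation=cv2.INTER_CUBIC))
E
```

```text
7.825 [ 0.55308303 -0.20109627  0.12041762] [ 0.60647542 -0.25441032 -1.1663397 ] [ 0.04821783 -0.02855752 -0.03020047]
```

View pics/s6.png

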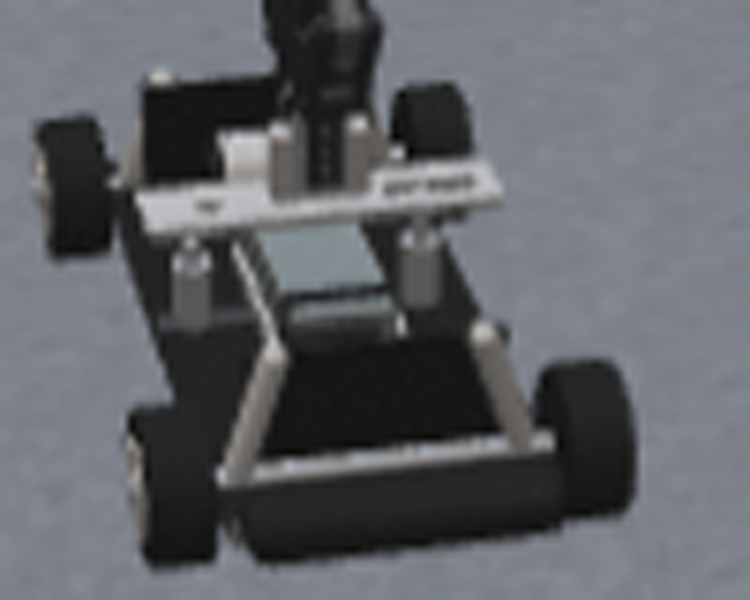

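Call:
{"api": "apply_moves", "payload": {
  "motion": [
    {"fingers": 1, "offset": [0, 0, -0.3], "rotation": [0, 0, 0]},
    {"fingers": 1, "offset": [0, 0, -0.6], "rotation": [0, 0, 0]},
    {"fingers": 1, "offset": [0, 0, -0.8], "rotation": [0, 0, 0]},
    {"fingers": 1, "offset": [0, 0, -0.8], "rotation": [0, 0, 0]}
  ]
}}

```text
clock: 8.38
ee_pos: [0.553, -0.201, 0.1123]
eef_rot: [[0.949, 0.317, -0.002], [0.317, -0.949, 0.002], [-0.001, -0.002, -1.0]]
ft_force: [0.3, 0.4, -0.7]
gripper_width: 0.129
```

Call:
{"api": "apply_moves", "payload": {
  "motion": [
    {"fingers": 1, "offset": [0, 0, -0.1], "rotation": [0, 0, 0]},
    {"fingers": 1, "offset": [0, 0, -0.1], "rotation": [0, 0, 0]}
  ]
}}

```text
clock: 8.62
ee_pos: [0.553, -0.201, 0.1112]
eef_rot: [[0.949, 0.317, -0.002], [0.317, -0.949, 0.002], [-0.001, -0.003, -1.0]]
ft_force: [-0.8, -0.3, -1.7]
gripper_width: 0.132
```

Call:
{"api": "apply_moves", "payload": {
  "motion": [
    {"fingers": 1, "offset": [0, 0, -0.05], "rotation": [0, 0, 0]},
    {"fingers": 1, "offset": [0, 0, -0.05], "rotation": [0, 0, 0]}
  ]
}}

```text
clock: 8.88
ee_pos: [0.5531, -0.2011, 0.111]
eef_rot: [[0.949, 0.317, -0.001], [0.317, -0.949, 0.002], [-0.001, -0.002, -1.0]]
ft_force: [-0.8, 0.2, 0.4]
gripper_width: 0.133
```

```bash
python3 - <<'E'
from h import *
s=env.get_state();print(s['clock'],s['ee_pos'],s['ft_force'],s['moment'])
E
```

```text
8.875 [ 0.55307207 -0.20111311  0.1109792 ] [-0.80380304  0.17962835  0.39175353] [0.01423461 0.08694819 0.05090938]
```

Call:
{"api": "apply_moves", "payload": {
  "motion": [
    {"fingers": 1, "offset": [0, 0, -0.05], "rotation": [0, 0, 0]},
    {"fingers": 1, "offset": [0, 0, -0.05], "rotation": [0, 0, 0]}
  ]
}}

```text
clock: 9.12
ee_pos: [0.5531, -0.2012, 0.1109]
eef_rot: [[0.949, 0.317, -0.001], [0.317, -0.949, 0.002], [-0.001, -0.002, -1.0]]
ft_force: [-2.2, -0.1, 2.9]
gripper_width: 0.128
```

```bash
python3 - <<'E'
from h import *
s=env.get_state();print(s['clock'],s['ee_pos'],s['ft_force'],s['moment'])
E
```

```text
9.125 [ 0.55314639 -0.20120518  0.11090069] [-2.21926007 -0.07793955  2.91290337] [0.13882456 0.20553297 0.06316367]
```

Call:
{"api": "apply_moves", "payload": {
  "motion": [
    {"fingers": 1, "offset": [0.14, 0.05, -0.04], "rotation": [0, 0, 0]},
    {"fingers": 1, "offset": [0.28, 0.095, -0.04], "rotation": [0, 0, 0]},
    {"fingers": 1, "offset": [0.38, 0.13, -0.04], "rotation": [0, 0, 0]},
    {"fingers": 1, "offset": [0.38, 0.13, -0.04], "rotation": [0, 0, 0]}
  ]
}}

```text
clock: 9.62
ee_pos: [0.5573, -0.2, 0.1107]
eef_rot: [[0.949, 0.317, -0.0], [0.317, -0.949, 0.002], [0.0, -0.002, -1.0]]
ft_force: [-0.4, -0.4, 3.1]
gripper_width: 0.133
```

Call:
{"api": "apply_moves", "payload": {
  "motion": [
    {"fingers": 1, "offset": [0.08, 0.04, -0.06], "rotation": [0, 0, 0]},
    {"fingers": 1, "offset": [0.16, 0.08, -0.06], "rotation": [0, 0, 0]},
    {"fingers": 1, "offset": [0.16, 0.08, -0.06], "rotation": [0, 0, 0]}
  ]
}}

```text
clock: 10.0
ee_pos: [0.5586, -0.1987, 0.1091]
eef_rot: [[0.948, 0.317, -0.001], [0.317, -0.948, 0.002], [-0.0, -0.003, -1.0]]
ft_force: [0.9, -0.6, -0.8]
gripper_width: 0.134
```

Call:
{"api": "apply_moves", "payload": {
  "motion": [
    {"fingers": 1, "offset": [0.05, 0.03, -0.06], "rotation": [0, 0, 0]},
    {"fingers": 1, "offset": [0.1, 0.05, -0.06], "rotation": [0, 0, 0]},
    {"fingers": 1, "offset": [0.1, 0.05, -0.06], "rotation": [0, 0, 0]}
  ]
}}

```text
clock: 10.38
ee_pos: [0.5596, -0.1981, 0.1083]
eef_rot: [[0.948, 0.317, -0.002], [0.317, -0.948, 0.003], [-0.001, -0.003, -1.0]]
ft_force: [-0.2, -0.2, -1.3]
gripper_width: 0.134
```

The hole has dropped over the short pin: the height fell from 0.1107 to 0.1083 and the contact force vanished. Next I lower the plate onto the collars.

Call:
{"api": "apply_moves", "payload": {
  "motion": [
    {"fingers": 1, "offset": [0, -0.03, -0.2], "rotation": [0, 0, 0]},
    {"fingers": 1, "offset": [0, -0.03, -0.4], "rotation": [0, 0, 0]},
    {"fingers": 1, "offset": [0, -0.03, -0.5], "rotation": [0, 0, 0]},
    {"fingers": 1, "offset": [0, -0.03, -0.5], "rotation": [0, 0, 0]}
  ]
}}

```text
clock: 10.88
ee_pos: [0.5595, -0.1984, 0.1032]
eef_rot: [[0.948, 0.317, -0.002], [0.317, -0.948, 0.003], [-0.001, -0.003, -1.0]]
ft_force: [-0.4, -0.1, -1.3]
gripper_width: 0.132
```

Call:
{"api": "apply_moves", "payload": {
  "motion": [
    {"fingers": 1, "offset": [0, 0, -0.15], "rotation": [0, 0, 0]},
    {"fingers": 1, "offset": [0, 0, -0.22], "rotation": [0, 0, 0]},
    {"fingers": 1, "offset": [0, 0, -0.22], "rotation": [0, 0, 0]}
  ]
}}

```text
clock: 11.25
ee_pos: [0.5595, -0.1984, 0.1011]
eef_rot: [[0.948, 0.317, -0.002], [0.317, -0.948, 0.003], [-0.001, -0.003, -1.0]]
ft_force: [0.6, -0.1, -0.5]
gripper_width: 0.132
```

Call:
{"api": "apply_moves", "payload": {
  "motion": [
    {"fingers": 1, "offset": [0, 0, -0.07], "rotation": [0, 0, 0]},
    {"fingers": 1, "offset": [0, 0, -0.07], "rotation": [0, 0, 0]}
  ]
}}

```text
clock: 11.5
ee_pos: [0.5597, -0.1985, 0.101]
eef_rot: [[0.948, 0.317, -0.001], [0.317, -0.948, 0.002], [-0.001, -0.003, -1.0]]
ft_force: [-2.7, 0.6, 3.9]
gripper_width: 0.131
```

Call:
{"api": "apply_moves", "payload": {
  "motion": [
    {"fingers": 1, "offset": [0, 0, -0.05], "rotation": [0, 0, 0]},
    {"fingers": 1, "offset": [0, 0, -0.05], "rotation": [0, 0, 0]}
  ]
}}

```text
clock: 11.75
ee_pos: [0.5598, -0.1986, 0.101]
eef_rot: [[0.948, 0.317, -0.001], [0.317, -0.948, 0.002], [-0.0, -0.003, -1.0]]
ft_force: [-2.8, 0.3, 6.3]
gripper_width: 0.136
```

```bash
python3 - <<'E'
from h import *
s=env.get_state();print(s['clock'],s['ee_pos'],s['ft_force'],s['moment'])
q=grab('side'); cv2.imwrite('pics/s7.png',cv2.resize(q[1][85:165,210:310],(750,600),interpolation=cv2.INTER_CUBIC))
E
```

```text
11.75 [ 0.55977902 -0.19856145  0.10097244] [-2.81517925  0.29864827  6.29493445] [0.172793   0.44809883 0.08442775]
```

View pics/s7.png

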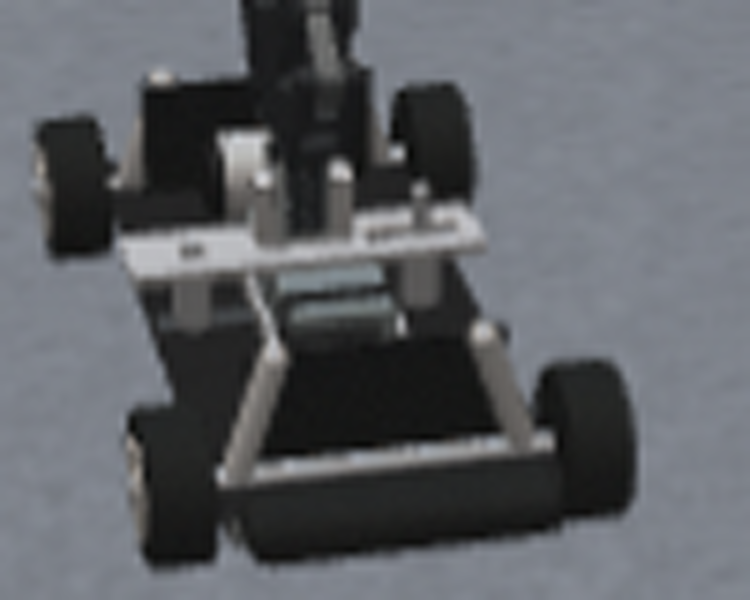

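The plate is seated: TCP height 0.101 puts its underside at about 91 mm, and the tall pin shows through the slot. Letting go now.

Call:
{"api": "apply_moves", "payload": {
  "motion": [
    {"fingers": 0.6, "offset": [0, 0, 0], "rotation": [0, 0, 0]},
    {"fingers": 0.3, "offset": [0, 0, 0], "rotation": [0, 0, 0]},
    {"fingers": 0.1, "offset": [0, 0, 0], "rotation": [0, 0, 0]},
    {"fingers": 0.1, "offset": [0, 0, 0.1], "rotation": [0, 0, 0]},
    {"fingers": 0.1, "offset": [0, 0, 0.5], "rotation": [0, 0, 0]},
    {"fingers": 0.1, "offset": [0, 0, 2], "rotation": [0, 0, 0]},
    {"fingers": 0.1, "offset": [0, 0, 5], "rotation": [0, 0, 0]},
    {"fingers": 0.1, "offset": [-1, 0, 9], "rotation": [0, 0, 0]},
    {"fingers": 0.1, "offset": [-3, -1, 12], "rotation": [0, 0, 0]},
    {"fingers": 0.1, "offset": [-3, -1, 12], "rotation": [0, 0, 0]}
  ]
}}

```text
clock: 13.05
ee_pos: [0.5311, -0.2098, 0.226]
eef_rot: [[0.949, 0.316, 0.006], [0.316, -0.949, -0.001], [0.005, 0.003, -1.0]]
ft_force: [-0.0, 0.2, -0.7]
gripper_width: 0.45
```

```bash
python3 - <<'E'
from h import *
s=env.get_state();print(s['clock'],s['ee_pos'],s['ft_force'])
q=grab('side'); cv2.imwrite('pics/s8.png',cv2.resize(q[1][85:165,210:310],(750,600),interpolation=cv2.INTER_CUBIC))
g=grab('wrist'); cv2.imwrite('pics/w8.png',g[1])
t=grab('top'); cv2.imwrite('pics/t8.png',t[1])
w=cloud(g[0],g[2]); u=np.array([.9487,.3163]);v=np.array([-.3163,.9487])
d=w[...,:2]-np.array([.5575,-.2007]); a=d@u;b=d@v; z=w[...,2]
for lo in range(-70,71,10):
    m=(abs(a-lo/1000)<.003)&(abs(b)<.015)&(abs(b)>.008)&(z>.085)&(z<.105)
    print(lo,m.sum(),np.round(np.median(z[m])*1000,1) if m.any() else None)
E
```

```text
13.05 [ 0.53105105 -0.2098184   0.2259626 ] [-0.01289539  0.18722269 -0.6675366 ]
-70 37 96.1
-60 64 96.2
-50 66 96.1
-40 75 96.3
-30 75 96.3
-20 83 96.4
-10 82 96.2
0 85 96.3
10 87 96.5
20 90 96.3
30 105 96.2
40 89 96.2
50 89 96.1
60 92 96.0
70 105 96.3
```

View pics/w8.png

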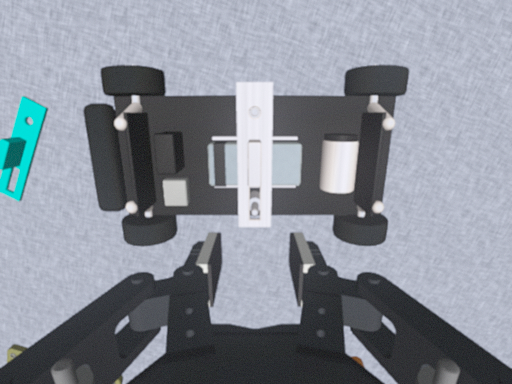

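View pics/s8.png

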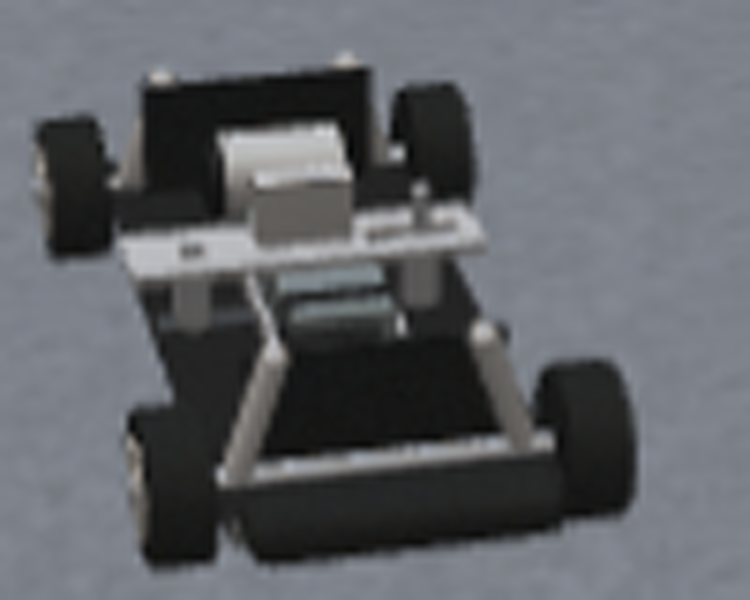

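View pics/t8.png

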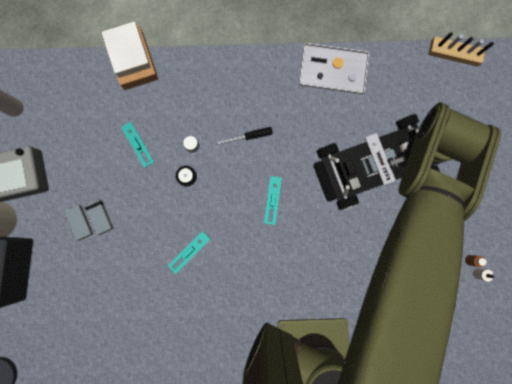

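The plate's top is flat at 96.0–96.5 mm along its whole length (91 + 5 mm). The short pin fills the hole at wrist pixel (254,112), and the tall pin stands in the slot at (255,208). The bystanders haven't moved and the gripper is clear. The arm may still be settling, so I'll hold briefly and then hand in.

Call:
{"api": "apply_moves", "payload": {
  "motion": [
    {"fingers": 0.1, "offset": [0, 0, 0], "rotation": [0, 0, 0]},
    {"fingers": 0.1, "offset": [0, 0, 0], "rotation": [0, 0, 0]},
    {"fingers": 0.1, "offset": [0, 0, 0], "rotation": [0, 0, 0]}
  ]
}}

```text
clock: 13.58
ee_pos: [0.5295, -0.208, 0.2195]
eef_rot: [[0.948, 0.317, -0.003], [0.317, -0.948, 0.004], [-0.002, -0.004, -1.0]]
ft_force: [-0.2, 0.5, 0.1]
gripper_width: 0.448
```

```bash
python3 -c "
from plant import env,job
print(env.get_state()['joint_vel']); print(job.sign_off())"
```

```text
[-0.0013823  -0.00481058 -0.00394186  0.00104059  0.00172034 -0.00149478]
the job is handed in; nothing more can be done
None
```

The aluminium plate is fitted across the battery and lies flush on both collars. The job was handed in at about 13.6 s, and sign-off gave no verdict.

- **What I did:** I gripped the plate by its rib and lowered the slot over the tall post. I rested the plate on the short pin with about 3–4 N and slid it roughly 6 mm outward until the hole dropped over the pin. Then I lowered it onto the collars (about 6 N when seated), let go and raised the gripper clear.
- **Last checks:** The plate's top measured 96.0–96.5 mm along its whole length, against 96 mm expected for a flush fit. The wrist picture shows both pins in their openings. The other things on the bench look unmoved in the top view.
- **Disagreements:** The wrist camera read about 1.2 mm sideways of the gripper's centre line, and the rough top-view fix of the posts was about 4 mm off the wrist one. I used wrist-camera positions for both plate and posts, so the sideways error should mostly cancel. No check failed.

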